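Pack the dried-flower kit tray

TASK

Pack up the flower-craft table: put each of the three window-lid tins of dried flowers flat into the tray cell whose label shows the same flower, and stand the red-capped glue bottle upright in the tray's round cup. The tin of turquoise beads and the blue-capped lotion bottle do not belong to the kit: leave them standing where they are. Set each thing down on the floor of its place and let go; do not drop it in.

Things in the scene. Friction and masses are not known exactly. Their poses are not given: they have to be found in the camera images.
- tin_violet: Loose round aluminium tin, 50 mm diameter, 32 mm high, about 60 g, with a clear window lid showing violet statice (a cluster of small violet balls). It stands upright on a 3 mm cutting mat (underside at z = 3 mm). Origin: centre of its underside, z up.
- tin_rust: Loose round aluminium tin, 50 mm diameter, 32 mm high, about 60 g, with a clear window lid showing a rust-brown daisy head with a dark brown centre. It stands upright on a 3 mm cutting mat (underside at z = 3 mm). Origin: centre of its underside, z up.
- tin_yellow: Loose round aluminium tin, 50 mm diameter, 32 mm high, about 60 g, with a clear window lid showing yellow billy-button balls. It stands upright on a 3 mm cutting mat (underside at z = 3 mm). Origin: centre of its underside, z up.
- glue: Loose white squeeze bottle of craft glue with a RED pointed cap and a red band, standing on the mat. Body 34 mm diameter up to 54 mm, then shoulder and cap narrowing to a top at 92 mm; about 50 g. Origin: centre of its underside, z up along the bottle.
- tin_beads: Look-alike that stays: the same tin (50 mm diameter, 32 mm high), but its window shows small turquoise glass beads. Origin: centre of its underside. All things on the mat stand at least 85 mm apart, centre to centre; among them a tape roll, a dish and a mini hoop, not part of the job, at most 66 mm wide and 15 mm high.
- lotion: Look-alike that stays: a hand-lotion bottle, same white bottle shape and size as the glue (34 mm diameter, 92 mm high), but with a BLUE cap and band. Origin: centre of its underside.
- cell_violet: Fixed white square cell in the wooden tray, lined in pale violet; label strip on its -x side (22 mm deep, 13 mm high) with three samples of violet statice. Well 74 x 74 mm inside, walls 3 mm, axes along them. Origin: below the well's centre, at the cell's underside, 6 mm above the table; the well's floor is 3 mm above it, the rim 16 mm.
- cell_rust: Fixed white square cell in the wooden tray, lined in light rust-orange; label strip on its -x side (22 mm deep, 13 mm high) with three samples of a rust-brown daisy head with a dark brown centre. Well 74 x 74 mm inside, walls 3 mm, axes along them. Origin: below the well's centre, at the cell's underside, 6 mm above the table; the well's floor is 3 mm above it, the rim 16 mm.
- cell_yellow: Fixed white square cell in the wooden tray, lined in pale yellow; label strip on its -x side (22 mm deep, 13 mm high) with three samples of yellow billy-button balls. Well 74 x 74 mm inside, walls 3 mm, axes along them. Origin: below the well's centre, at the cell's underside, 6 mm above the table; the well's floor is 3 mm above it, the rim 16 mm.
- glue_cup: Fixed grey round cup in the same tray, red label strip on its -x side; 56 mm inside, 64 mm outside diameter. Origin: on its axis, at its underside, 6 mm above the table; its floor is 3 mm above it, its rim 28 mm. The places stand 2 x 2 in the tray, 86 mm apart in y and 104 mm in x; the tray's rim is 20 mm above the table.
Not all that is in view belongs to the job. Leave any yellow look-alike of the glue alone.

How it is judged (in metres and radians):
At the end, for the whole second after the job is handed in: Each flower tin flat on the floor of its own flower's cell, the glue upright on the floor of the cup (within 14.5 mm of centre in x and y: anywhere inside the walls; tilt under 0.1 rad), released, at rest; bead tin and lotion upright, within 20 mm of their start (x of tin_violet in the frame of cell_violet between -0.0145 and 0.0145 m and y of tin_violet in the frame of cell_violet between -0.0145 and 0.0145 m and z of tin_violet in the frame of cell_violet between 0 and 0.007 m and angle between each of tin_violet, tin_rust, tin_yellow, glue's own z axis and vertical below 0.1 rad and linear speed of each of tin_violet, tin_rust, tin_yellow, glue below 0.02 m/s and contact force between each of tin_violet, tin_rust, tin_yellow, glue and the fingers below 0.05 N and x of tin_rust in the frame of cell_rust between -0.0145 and 0.0145 m and y of tin_rust in the frame of cell_rust between -0.0145 and 0.0145 m and z of tin_rust in the frame of cell_rust between 0 and 0.007 m and x of tin_yellow in the frame of cell_yellow between -0.0145 and 0.0145 m and y of tin_yellow in the frame of cell_yellow between -0.0145 and 0.0145 m and z of tin_yellow in the frame of cell_yellow between 0 and 0.007 m and x of glue in the frame of glue_cup between -0.0145 and 0.0145 m and y of glue in the frame of glue_cup between -0.0145 and 0.0145 m and z of glue in the frame of glue_cup between 0 and 0.007 m and distance of each of tin_beads, lotion from where it was at the start of the episode below 0.02 m and angle between each of tin_beads, lotion's own z axis and vertical below 0.15 rad); the robot touches nothing.
It fails at once if the bead tin is shifted by more than 20 mm or tipped (distance of tin_beads from where it was at the start of the episode above 0.02 m or angle between tin_beads's own z axis and vertical above 0.35 rad).
It fails at once if the lotion bottle is shifted by more than 20 mm or tipped (distance of lotion from where it was at the start of the episode above 0.02 m or angle between lotion's own z axis and vertical above 0.35 rad).
It fails at once if a flower tin or the glue bottle is let fall from more than about 20 mm ((linear speed of tin_violet above 0.63 m/s and contact force between tin_violet and the fingers below 0.02 N) or (linear speed of tin_rust above 0.63 m/s and contact force between tin_rust and the fingers below 0.02 N) or (linear speed of tin_yellow above 0.63 m/s and contact force between tin_yellow and the fingers below 0.02 N) or (linear speed of glue above 0.63 m/s and contact force between glue and the fingers below 0.02 N)).
It also fails if it takes over 112 s, if anything falls off the work surface, if the arm or the gripper's body presses on something with over 40 N, if the wrist force passes 120 N, or if a joint passes its speed limit or range.

ROBOT

A 7-joint arm with a two-finger parallel gripper is mounted at the origin on the work surface. World frame = base frame: x ahead of the robot, y to its left, z up, the work surface at z = 0. Lengths are in mm, angles in rad, forces in N, time in s.
With the tool pointing down it reaches from about 400 to 875 mm from the base axis. Payload 4.4 kg.
Tool frame: the origin (TCP) lies at the very end of the fingers, on their centre line; the grasp point (between the pads) lies 19 mm behind it; z points along the fingers, y is the line along which they close (so a half turn about z gives the same grasp; the last joint's range is limited). The gripper opens to 85 mm and grips with 20 to 120 N. Pads are 22 mm wide; open, the fingers measure 114 mm over their backs; the gripper's body (76 mm by 85 mm) begins 54 mm behind the grasp point. The pads swing forward as they close: fully open they stand 13 mm farther back than shut.
Start: joints at [1.268, 0.628, 0.038, 1.517, -0.027, 0.996, -0.02], TCP at [152.513, -631.868, 231.313] pointing down, gripper open.
Joint ranges: [-3.06, 3.06], [-0.37, 2.12], [-1.25, 1.32], [0.18, 2.47], [-1.1, 4.24], [0.23, 1.98], [-2.94, 2.94]. Speed limits (rad/s): [2.57, 2.57, 3.14, 3.14, 3.14, 3.14, 3.14].

INTERFACE

Orientations are given as [roll, pitch, yaw] about the fixed x, y, z axes, in that order (R = Rz(yaw) Ry(pitch) Rx(roll)).
In Python, from cell import read_state, get_image, camera_params, finish_job gives the robot as it stands.
- The arm moves only by the tool arm_command, never from a script. Its argument "deltas" is a list of rows, each an object of numbers: "dx", "dy", "dz": the shift along the world's x, y, z in m; "yaw": the turn about the world's z in degrees; "jaw": the opening, from 0 (shut) to 1 (fully open). A call has 1 to 20 rows; each row is the pose to reach, as a shift and turn from the pose commanded when the call began; what a row does not reach only later rows make up. A row lasts 1/10 s, in which the tool goes at most 50 mm and 8.59 degrees, less where a joint would pass 70% of its speed; a pose out of reach is approached as far as the arm can. A call with a gripper value outside its range is refused whole. The fingers move at their own pace and stop on an object; the grip force is fixed at half the most. Time passes only in rows, so rows that repeat a pose let the fingers close. It gives the time, the measured TCP pose, the force, the opening and the grip force at its end, in the units of the state.
- read_state(): the state, without advancing time (a new reading comes with each control period).
- get_image(name): name is "scene" or "side" or "wrist"; returns (picture, depth): 480x640x3 uint8, red, green, blue; 480x640 float32, mm along the optical axis (not along the pixel's ray), 0 where there is no reading.
- camera_params(name): a dict with "camera_matrix" (3x3 intrinsics, pixels), "k1" (the pictures are not rectified: a ray, as slopes to the right and down, at radius r is drawn at 1 + k1 r^2 times it, then the intrinsics apply), "extrinsics" (4x4, takes a point from camera to world coordinates). Camera axes: x right, y down, z forward; pixel columns grow to the right and rows downward; lengths in mm; the calibration is good to about 2 mm. A picture is of the moment at which its call begins: read the wrist's pose just before it. camera_params takes no time and is no camera call; for the wrist camera it gives the pose at the moment of the call.
- finish_job(): hands the job in; it is judged then, once.
The state is a dict: "clock": time; "qpos": joint angles; "qd": joint speeds; "tau": joint torques, N m; "eef_pos": TCP position; "tool_rot": TCP orientation; "force": force on the tool from outside, world axes, zero at the start; "torque": the same for the moment, N m; "width": finger opening in mm; "gripper_force": force on a finger pad.
Only numpy, scipy, OpenCV 4.12 (cv2) and the standard library are available. Lean on these libraries where they do the work, as an engineer would, in place of code of your own. Each camera call takes 0.05 s, during which the arm holds its last target. There are 200 camera calls.

## Working session

There is one attempt and no reset: what is moved stays moved. The work goes in short steps, Python scripts to look and compute and a tool call to move; the robot and the scene stay as the last step left them, time stands still between calls to the robot, and variables do not carry over. Pictures are saved under pics/ and viewed, at most 14 in all, crops included, and the job is handed in when it is done.

Besides the shell and the picture viewer there is one more tool, called after "Call:" by a JSON object that holds its "api" and its "payload". arm_command: Moves the arm, as the interface text tells. Its arguments: {"type":"object","properties":{"deltas":{"type":"array"}},"required":["deltas"]}

```bash
ls; mkdir -p pics
cat > h.py <<'E'
import numpy as np, cv2
from cell import read_state, get_image, camera_params, finish_job
def save(name, img): cv2.imwrite(f'pics/{name}.png', cv2.cvtColor(img, cv2.COLOR_RGB2BGR))
def ray(P, uv):
    """pixel -> (origin, direction) in world"""
    K=np.array(P['camera_matrix'],float); T=np.array(P['extrinsics'],float)
    d=np.linalg.inv(K)@[uv[0],uv[1],1.]; s=d[:2].copy(); x=s.copy()
    for _ in range(20): x=s/(1+P['k1']*(x@x))
    return T[:3,3], T[:3,:3]@[x[0],x[1],1.]
def onplane(P, uv, z):
    o,d=ray(P,uv); return o+d*(z-o[2])/d[2]
def proj(P,p):
    K=np.array(P['camera_matrix'],float); T=np.array(P['extrinsics'],float)
    c=T[:3,:3].T@(np.array(p,float)-T[:3,3]); s=c[:2]/c[2]; s=s*(1+P['k1']*(s@s))
    return (K@[s[0],s[1],1])[:2]
def tri(r1,r2):
    (o1,d1),(o2,d2)=r1,r2
    t=np.linalg.lstsq(np.c_[d1,-d2],o2-o1,rcond=None)[0]
    a,b=o1+t[0]*d1,o2+t[1]*d2
    return (a+b)/2, np.linalg.norm(a-b)
def depthpoint(P,uv,z):
    o,d=ray(P,uv); return o+d*z
E
python3 - <<'E'
from h import *
for n in ('scene','side','wrist'):
    P=camera_params(n); im,d=get_image(n); save(n+'0',im); np.save(n+'0d',d)
    print(n,np.round(P['extrinsics'],2).tolist(),np.round(P['camera_matrix'],1).tolist(),P['k1'])
print(read_state())
E
```

```text
pics
scene [[0.52, 0.52, -0.68, 1061.43], [0.85, -0.34, 0.4, -326.66], [-0.02, -0.79, -0.62, 567.8], [0.0, 0.0, 0.0, 1.0]] [[526.7, 0.0, 328.2], [0.0, 526.7, 235.6], [0.0, 0.0, 1.0]] -0.1572886987704056
side [[-0.99, -0.1, 0.14, 369.82], [-0.17, 0.5, -0.85, 782.2], [0.02, -0.86, -0.51, 517.35], [0.0, 0.0, 0.0, 1.0]] [[508.0, 0.0, 317.7], [0.0, 508.0, 234.1], [0.0, 0.0, 1.0]] -0.007325337697377235
wrist [[0.23, -0.93, -0.28, 224.74], [-0.97, -0.23, -0.07, -613.84], [-0.0, 0.29, -0.96, 373.0], [0.0, 0.0, 0.0, 1.0]] [[357.9, 0.0, 318.8], [0.0, 357.9, 244.9], [0.0, 0.0, 1.0]] -0.054099291206095385
{'clock': 0.15, 'qpos': array([ 1.26821141,  0.62914491,  0.03845558,  1.51814195, -0.02700047,
        0.99630039, -0.02002918]), 'qd': array([ 0.00116672, -0.00379723, -0.00022778, -0.00152901, -0.00099722,
       -0.00026518,  0.00130307]), 'tau': array([ 2.05946264e-03, -5.63795149e+01,  1.22794904e+00, -1.93648821e+01,
        1.11388098e-02,  7.40694290e-03, -3.07842797e-06]), 'eef_pos': array([ 152.39138642, -631.39118016,  230.59201891]), 'tool_rot': array([-3.14011613e+00,  1.17692718e-05,  2.36749603e-01]), 'force': array([0.43319196, 0.01835872, 0.13860908]), 'torque': array([ 0.00506489, -0.00102243, -0.03850349]), 'gripper_force': 0.0, 'width': 85.61919695916451}
```

View pics/scene0.png

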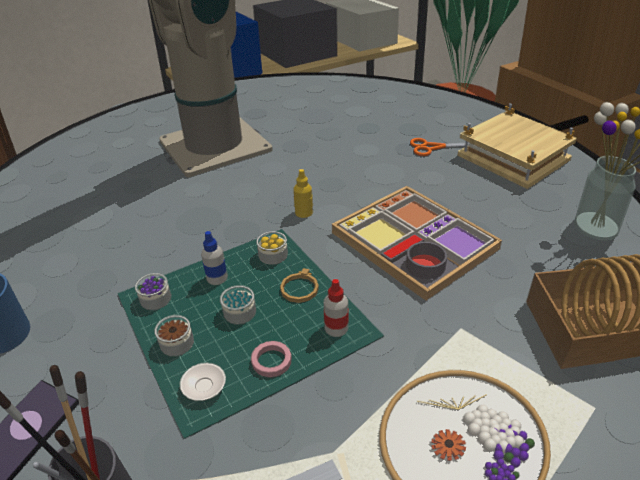

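View pics/side0.png

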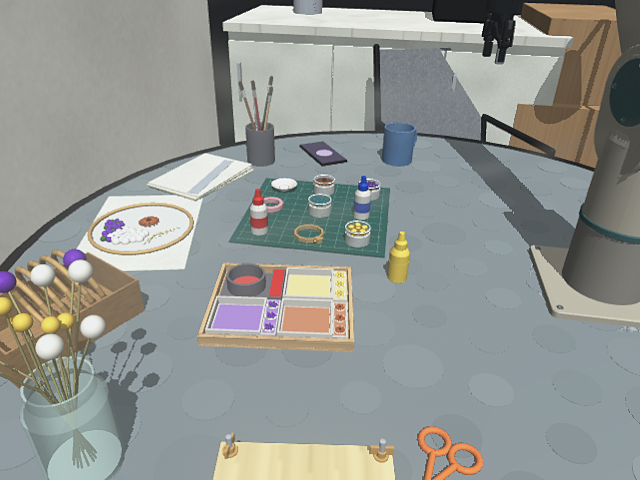

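Candidates in the scene view:
- **Tins:** violet (152,290), rust (174,334), yellow (271,246). The beads tin (238,303) stays.
- **Bottles:** the glue has the red cap (336,310). The lotion is blue (213,260) and the all-yellow bottle is at (303,195), and both stay.
- **Places:** cell yellow (382,235), cell rust (412,212), cell violet (458,240), cup (427,258).

In the side view:
- **Tins:** rust (324,182), violet (372,187), yellow (358,232), beads (319,204).
- **Bottles:** glue (259,212), lotion (362,200).
- **Places:** cup (246,278), yellow (308,285), violet (236,317), rust (305,319).

```bash
cat > m1.py <<'E'
from h import *
ims={n:cv2.cvtColor(cv2.imread(f'pics/{n}0.png'),cv2.COLOR_BGR2HSV) for n in ('scene','side')}
dep={n:np.load(n+'0d.npy') for n in ims}; PP={n:camera_params(n) for n in ims}
# name: scene seed, side seed, radius, hue range, minS
T=dict(violet=((152,288),(372,185),13,(125,150),90),rust=((174,332),(324,180),14,(3,18),90),yellow=((271,243),(358,229),13,(20,32),110),
 beads=((238,300),(319,200),15,(85,100),50),gluecap=((336,288),(259,194),14,(172,6),120),lotcap=((211,240),(363,183),12,(105,125),120),
 c_yel=((382,235),(308,287),32,(22,32),40),c_rust=((412,212),(305,319),28,(3,18),80),c_vio=((458,240),(236,317),32,(125,150),40),cup=((427,261),(246,281),18,(172,6),110))
for k,(a,b,r,h,s) in T.items():
    R=[];D=[]
    for n,c in (('scene',a),('side',b)):
        im=ims[n]; H,S=im[...,0].astype(int),im[...,1]
        m=((H>=h[0])&(H<=h[1]) if h[0]<h[1] else (H>=h[0])|(H<=h[1]))&(S>s)
        yy,xx=np.mgrid[:480,:640]; m&=(xx-c[0])**2+(yy-c[1])**2<r*r
        uv=np.array([xx[m].mean(),yy[m].mean()]); 
        if k.startswith('c_'):
            nn,lab,st,ce=cv2.connectedComponentsWithStats(m.astype(np.uint8)); i=1+st[1:,4].argmax()
            q=cv2.minAreaRect(cv2.findContours((lab==i).astype(np.uint8),0,2)[0][0]); uv=ce[i]
        R.append(ray(PP[n],uv)); D.append((uv.round(1).tolist(),int(m.sum()),depthpoint(PP[n],uv,dep[n][int(uv[1]),int(uv[0])]).round(0).tolist()))
    p,e=tri(*R); print(k,p.round(1),'miss',round(e,1),D)
# depth clouds: top rims
for n in ims:
    P=PP[n]; yy,xx=np.mgrid[:480,:640]; K=np.array(P['camera_matrix']);uv=np.stack([xx,yy],-1).reshape(-1,1,2).astype(float)
    u=cv2.undistortPoints(uv,K,np.array([P['k1'],0,0,0.]))[:,0]
    z=dep[n].reshape(-1); c=np.c_[u*z[:,None],z]; E=np.array(P['extrinsics']); np.save(n+'pc',(c@E[:3,:3].T+E[:3,3]).reshape(480,640,3))
E
python3 m1.py
```

```text
violet [ 421.4 -267.4   28.6] miss 5.2 [([151.2, 285.6], 221, [430.0, -267.0, 33.0]), ([371.6, 184.2], 42, [420.0, -266.0, 31.0])]
rust [ 529.5 -267.9   29.6] miss 2.5 [([172.7, 329.8], 347, [535.0, -268.0, 33.0]), ([324.0, 180.0], 44, [529.0, -268.0, 31.0])]
yellow [430.8 -63.8  29.9] miss 2.2 [([271.3, 241.8], 244, [435.0, -65.0, 32.0]), ([357.6, 228.0], 141, [430.0, -59.0, 33.0])]
beads [ 526.9 -167.    33.1] miss 0.2 [([237.0, 298.9], 253, [526.0, -167.0, 32.0]), ([317.2, 198.5], 237, [527.0, -167.0, 33.0])]
gluecap [626.6 -62.1  75.4] miss 1.9 [([335.2, 291.2], 250, [634.0, -66.0, 82.0]), ([257.6, 197.8], 117, [623.0, -55.0, 80.0])]
lotcap [ 432.9 -165.9   75.6] miss 1.6 [([209.3, 242.1], 189, [442.0, -168.0, 82.0]), ([363.0, 184.2], 104, [432.0, -162.0, 78.0])]
c_yel [493.  112.1  12.9] miss 2.1 [([380.1, 233.2], 951, [489.0, 116.0, 8.0]), ([308.7, 285.2], 948, [493.0, 106.0, 9.0])]
c_rust [481.3 197.9  12.7] miss 2.4 [([414.9, 214.0], 921, [477.0, 203.0, 7.0]), ([305.9, 319.4], 1281, [481.0, 193.0, 9.0])]
c_vio [584.4 212.   12.5] miss 2.8 [([459.9, 241.2], 967, [583.0, 216.0, 9.0]), ([237.6, 316.9], 1154, [585.0, 206.0, 8.0])]
cup [596.5 126.5  20. ] miss 1.8 [([425.8, 259.8], 231, [586.0, 138.0, 7.0]), ([245.7, 279.7], 134, [602.0, 108.0, 7.0])]
```

View pics/wrist0.png

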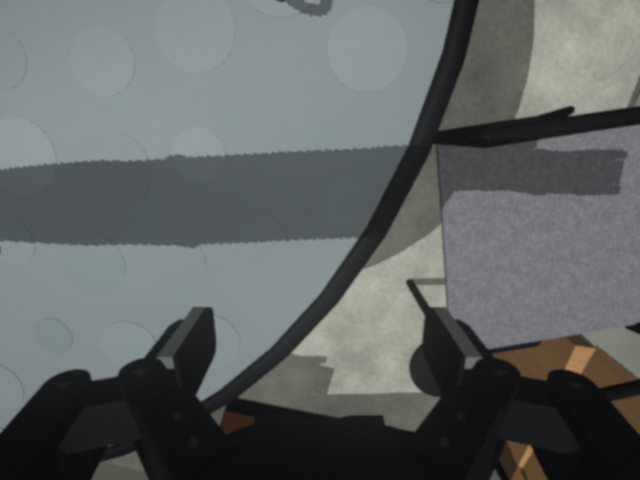

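The wrist view shows only the bare table edge, because the arm is off to the side. The tray is turned about 7.8° in yaw, so I'll align the tool to that and look from above the mat, taking the fixed cameras' positions as rough values.

Call:
{"api": "arm_command", "payload": {"deltas": [{"dx":0.02,"dy":0.03,"dz":0.05,"yaw":-5.8},{"dx":0.3,"dy":0.45,"dz":0.08,"yaw":-5.8,"jaw":0.8},{"dx":0.3,"dy":0.45,"dz":0.08,"yaw":-5.8,"jaw":0.8},{"dx":0.3,"dy":0.45,"dz":0.08,"yaw":-5.8,"jaw":0.8},{"dx":0.3,"dy":0.45,"dz":0.08,"yaw":-5.8,"jaw":0.8},{"dx":0.3,"dy":0.45,"dz":0.08,"yaw":-5.8,"jaw":0.8},{"dx":0.3,"dy":0.45,"dz":0.08,"yaw":-5.8,"jaw":0.8},{"dx":0.3,"dy":0.45,"dz":0.08,"yaw":-5.8,"jaw":0.8},{"dx":0.3,"dy":0.45,"dz":0.08,"yaw":-5.8,"jaw":0.8},{"dx":0.3,"dy":0.45,"dz":0.08,"yaw":-5.8,"jaw":0.8},{"dx":0.3,"dy":0.45,"dz":0.08,"yaw":-5.8,"jaw":0.8},{"dx":0.3,"dy":0.45,"dz":0.08,"yaw":-5.8,"jaw":0.8},{"dx":0.3,"dy":0.45,"dz":0.08,"yaw":-5.8,"jaw":0.8},{"dx":0.3,"dy":0.45,"dz":0.08,"yaw":-5.8,"jaw":0.8},{"dx":0.3,"dy":0.45,"dz":0.08,"yaw":-5.8,"jaw":0.8},{"dx":0.3,"dy":0.45,"dz":0.08,"yaw":-5.8,"jaw":0.8},{"dx":0.3,"dy":0.45,"dz":0.08,"yaw":-5.8,"jaw":0.8},{"dx":0.3,"dy":0.45,"dz":0.08,"yaw":-5.8,"jaw":0.8}]}}

```text
invalid input at $.deltas[0]: expected keys dx, dy, dz, yaw, jaw
```

```bash
cat > snap.py <<'E'
from h import *
import sys,pickle
n=sys.argv[1]; P=camera_params('wrist'); im,d=get_image('wrist'); save(n,im)
pickle.dump((P,im,d),open(n+'.pkl','wb')); s=read_state(); print(s['eef_pos'].round(1),s['tool_rot'].round(3),round(s['width'],1),s['clock'])
E
python3 snap.py wA
```

```text
[ 152.4 -631.5  230.8] [-3.141 -0.     0.237] 85.4 0.2
```

View pics/wA.png

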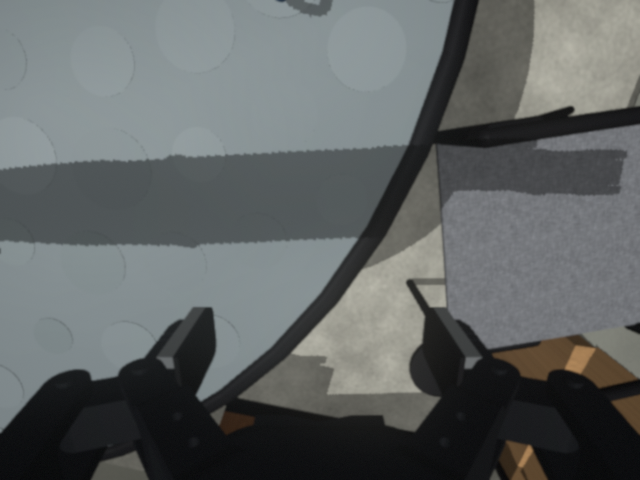

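The call was refused because the first row lacked "jaw". The arm hasn't moved, and the picture is the same table edge. Every row needs all five keys.

Call:
{"api": "arm_command", "payload": {"deltas": [{"dx":0.02,"dy":0.03,"dz":0.05,"yaw":-5.8,"jaw":0.8},{"dx":0.3,"dy":0.45,"dz":0.08,"yaw":-5.8,"jaw":0.8},{"dx":0.3,"dy":0.45,"dz":0.08,"yaw":-5.8,"jaw":0.8},{"dx":0.3,"dy":0.45,"dz":0.08,"yaw":-5.8,"jaw":0.8},{"dx":0.3,"dy":0.45,"dz":0.08,"yaw":-5.8,"jaw":0.8},{"dx":0.3,"dy":0.45,"dz":0.08,"yaw":-5.8,"jaw":0.8},{"dx":0.3,"dy":0.45,"dz":0.08,"yaw":-5.8,"jaw":0.8},{"dx":0.3,"dy":0.45,"dz":0.08,"yaw":-5.8,"jaw":0.8},{"dx":0.3,"dy":0.45,"dz":0.08,"yaw":-5.8,"jaw":0.8},{"dx":0.3,"dy":0.45,"dz":0.08,"yaw":-5.8,"jaw":0.8},{"dx":0.3,"dy":0.45,"dz":0.08,"yaw":-5.8,"jaw":0.8},{"dx":0.3,"dy":0.45,"dz":0.08,"yaw":-5.8,"jaw":0.8},{"dx":0.3,"dy":0.45,"dz":0.08,"yaw":-5.8,"jaw":0.8},{"dx":0.3,"dy":0.45,"dz":0.08,"yaw":-5.8,"jaw":0.8},{"dx":0.3,"dy":0.45,"dz":0.08,"yaw":-5.8,"jaw":0.8},{"dx":0.3,"dy":0.45,"dz":0.08,"yaw":-5.8,"jaw":0.8},{"dx":0.3,"dy":0.45,"dz":0.08,"yaw":-5.8,"jaw":0.8}]}}

```text
clock: 1.9
eef_pos: [451.8, -183.0, 311.2]
tool_rot: [3.141, 0.0, 0.133]
force: [0.4, 0.6, -0.8]
width: 68.4
gripper_force: 0.0
```

```bash
python3 snap.py wB
```

```text
[ 452.  -182.7  311.3] [3.141 0.    0.134] 68.4 1.95
```

View pics/wB.png

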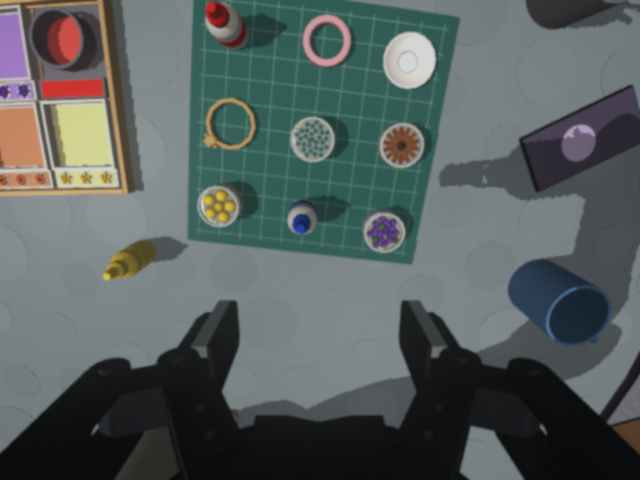

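The view from above the mat shows:
- **Tins:** violet (384,231), rust (402,145), yellow (219,206), beads (312,139).
- **Bottles:** glue (228,24), lotion (302,218).
- **Tray:** at the left edge, with daisies on the rust label (20,180), yellow balls on the yellow label (88,178) and violet on the violet label (15,91).

Next I'll take a second wrist view nearer the tray.

Call:
{"api": "arm_command", "payload": {"deltas": [{"dx":0.05,"dy":0.2,"dz":0,"yaw":0,"jaw":0.8},{"dx":0.05,"dy":0.2,"dz":0,"yaw":0,"jaw":0.8},{"dx":0.05,"dy":0.2,"dz":0,"yaw":0,"jaw":0.8},{"dx":0.05,"dy":0.2,"dz":0,"yaw":0,"jaw":0.8},{"dx":0.05,"dy":0.2,"dz":0,"yaw":0,"jaw":0.8},{"dx":0.05,"dy":0.2,"dz":0,"yaw":0,"jaw":0.8},{"dx":0.05,"dy":0.2,"dz":0,"yaw":0,"jaw":0.8},{"dx":0.05,"dy":0.2,"dz":0,"yaw":0,"jaw":0.8}]}}

```text
clock: 2.75
eef_pos: [502.2, 15.9, 311.3]
tool_rot: [3.141, 0.0, 0.132]
force: [0.4, 0.1, -0.4]
width: 68.5
gripper_force: 0.0
```

```bash
python3 snap.py wC
```

```text
[502.3  16.1 311.3] [3.141 0.    0.132] 68.3 2.8
```

View pics/wC.png

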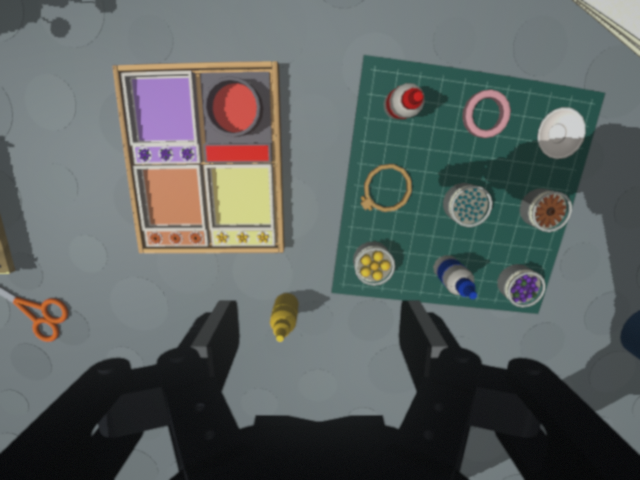

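The second view shows the tray fully: violet cell (162,110), cup (235,107), rust cell (172,198), yellow cell (242,196). The labels agree with the linings. Now I'll triangulate from wB and wC and check against the depth.

```bash
cat > m2.py <<'E'
from h import *
import pickle,sys
def load(n):
    P,im,d=pickle.load(open(n+'.pkl','rb')); return P,cv2.cvtColor(im,cv2.COLOR_RGB2HSV),d
def blob(v,c,r,h,s):
    P,im,d=v; H,S=im[...,0].astype(int),im[...,1]
    m=((H>=h[0])&(H<=h[1]) if h[0]<h[1] else (H>=h[0])|(H<=h[1]))&(S>s)
    yy,xx=np.mgrid[:480,:640]; m&=(xx-c[0])**2+(yy-c[1])**2<r*r
    hull=cv2.convexHull(np.argwhere(m)[:,::-1].astype(np.int32)); M=cv2.moments(hull)
    uv=np.array([M['m10'],M['m01']])/M['m00']
    dd=d[m]; dd=dd[dd>0]
    return uv,int(m.sum()),m
HUE=dict(violet=((120,155),80),rust=((3,18),90),yellow=((20,32),110),beads=((80,105),50),gluecap=((172,6),150),lotcap=((105,125),120),
 c_yel=((20,35),40),c_rust=((3,18),80),c_vio=((120,155),60),cup=((172,6),100))
if __name__=='__main__':
    B,C=load('wB'),load('wC')
    S=dict(violet=((384,231),(524,287),20),rust=((402,145),(549,211),20),yellow=((219,206),(376,265),20),beads=((312,139),(469,205),20),
      gluecap=((217,13),(415,98),14),lotcap=((302,225),(465,288),14))
    for k,(a,b,r) in S.items():
        u,n1,_=blob(B,a,r,*HUE[k]); w,n2,_=blob(C,b,r,*HUE[k]); p,e=tri(ray(B[0],u),ray(C[0],w))
        print(k,p.round(1),'miss',round(e,1),u.round(1),n1,w.round(1),n2,'zB',[onplane(B[0],u,z)[:2].round(1).tolist() for z in (32,)],'zC',onplane(C[0],w,32)[:2].round(1))
    for k,c,r in (('c_yel',(242,196),45),('c_rust',(172,198),42),('c_vio',(162,110),46),('cup',(235,107),30)):
        u,n,m=blob(C,c,r,*HUE[k]); q=cv2.minAreaRect(np.argwhere(m)[:,::-1].astype(np.float32))
        dd=C[2][m]; z=np.median([depthpoint(C[0],(x,y),C[2][y,x])[2] for y,x in np.argwhere(m)[::20] if C[2][y,x]>0])
        print(k,u.round(1),n,onplane(C[0],u,9)[:2].round(1),'floor z by depth',round(z,1),np.round(q[1],0),round(q[2],1))
E
python3 m2.py
```

```text
violet [ 425.2 -265.    31.2] miss 0.2 [382.8 231.5] 454 [524.2 288.1] 392 zB [[425.5, -264.9]] zC [ 425.4 -264.4]
rust [ 529.3 -266.9   31. ] miss 0.3 [400.8 144.8] 768 [550.2 210.5] 623 zB [[529.1, -266.6]] zC [ 529.6 -266.3]
yellow [430.4 -63.7  29.9] miss 0.1 [218.6 205.7] 590 [374.  265.4] 520 zB [[430.9, -64.2]] zC [431.  -63.2]
beads [ 521.8 -166.    29.2] miss 0.1 [312.6 139. ] 374 [470.  205.1] 361 zB [[521.8, -166.0]] zC [ 522.2 -164.7]
gluecap [625.1 -61.3  74.6] miss 0.2 [216.4  13.8] 418 [412.2  98.3] 329 zB [[636.4, -48.8]] zC [630.5 -71.1]
lotcap [ 432.4 -165.6   76. ] miss 0.6 [301.  223.7] 250 [466.4 288.5] 300 zB [[421.9, -164.8]] zC [ 415.3 -187.8]
c_yel [244.7 202.2] 3644 [485.  107.9] floor z by depth 9.4 [75. 72.] 0.0
c_rust [167.1 202.6] 3223 [471.8 206. ] floor z by depth 9.6 [71. 69.] 86.8
c_vio [162.5 115.6] 3555 [576.5 213.6] floor z by depth 9.8 [78. 56.] 86.2
cup [234.3 107.1] 1703 [596.3 128.8] floor z by depth 9.6 [48. 43.] 90.0
```

```bash
cat > m3.py <<'E'
from m2 import *
n=sys.argv[1]; V=load(n); P=V[0]; res={}
for k,nom in (('c_yel',(490,112)),('c_rust',(478,198)),('c_vio',(582,212)),('cup',(595,127))):
    c=proj(P,(*nom,9)); u,_,m=blob(V,c,48 if k!='cup' else 30,*HUE[k])
    m=cv2.morphologyEx(m.astype(np.uint8),cv2.MORPH_OPEN,np.ones((9,9)))
    nn,lab,st,ce=cv2.connectedComponentsWithStats(m); i=1+st[1:,4].argmax()
    ct=cv2.findContours((lab==i).astype(np.uint8),0,cv2.CHAIN_APPROX_NONE)[0][0][:,0]
    w=np.array([onplane(P,q,9)[:2] for q in ct],np.float32)
    q=cv2.minAreaRect(w); print(k,'rect centre',np.round(q[0],1),np.round(q[1],1),round(q[2],1),'centroid px',ce[i].round(1)); res[k]=np.array(q[0])
E
python3 m3.py wC
python3 - <<'E'
from h import *
im=cv2.imread('pics/wC.png')
a=cv2.resize(im[50:260,110:290],None,fx=2.1,fy=2.1,interpolation=cv2.INTER_CUBIC); b=cv2.resize(im[60:310,340:590],(441,441),interpolation=cv2.INTER_CUBIC)
cv2.imwrite('pics/crop1.png',np.hstack([a,b][:2])[:, :800] if a.shape[0]==b.shape[0] else 0*a)
print(a.shape,b.shape)
E
```

```text
c_yel rect centre [491.5 113.3] [70.7 71.9] 7.5 centroid px [240.9 195.7]
c_rust rect centre [480.5 199.2] [68.6 66.5] 7.4 centroid px [172.7 196. ]
c_vio rect centre [583.5 213.4] [68.  66.9] 6.8 centroid px [163.  108.9]
cup rect centre [595.4 129.2] [52.6 50.3] 6.9 centroid px [234.2 107.2]
(441, 378, 3) (441, 441, 3)
```

View pics/crop1.png

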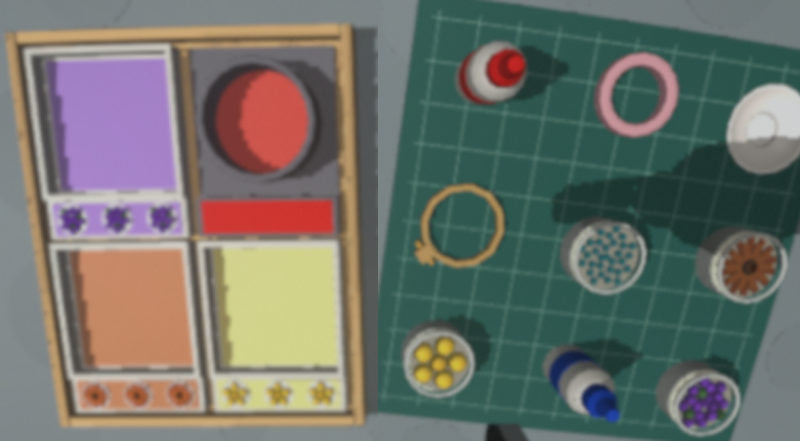

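The crop confirms the choice. The glue has the red cap and band, the tins show yellow balls, rust daisy and violet clusters, and the beads and lotion stay put. The lining and label of every cell agree. The wrist and fixed-camera positions agree to about 2 mm:

| Item | x (mm) | y (mm) |
|---|---|---|
| Yellow tin | 430.5 | -64 |
| Rust tin | 529.3 | -267 |
| Violet tin | 425.2 | -265 |
| Glue | 626 | -62 |
| Yellow cell | 492 | 112.7 |
| Rust cell | 480.8 | 198.5 |
| Violet cell | 584 | 212.7 |
| Cup | 595.2 | 127 |

I'll start with the yellow tin and hover above it.

Call:
{"api": "arm_command", "payload": {"deltas": [{"dx":-0.072,"dy":-0.081,"dz":0,"yaw":0,"jaw":0.8},{"dx":-0.072,"dy":-0.081,"dz":0,"yaw":0,"jaw":0.8},{"dx":-0.072,"dy":-0.081,"dz":-0.05,"yaw":0,"jaw":0.8},{"dx":-0.072,"dy":-0.081,"dz":-0.1,"yaw":0,"jaw":0.8},{"dx":-0.072,"dy":-0.081,"dz":-0.15,"yaw":0,"jaw":0.8},{"dx":-0.072,"dy":-0.081,"dz":-0.2,"yaw":0,"jaw":0.8},{"dx":-0.072,"dy":-0.081,"dz":-0.24,"yaw":0,"jaw":0.8},{"dx":-0.072,"dy":-0.081,"dz":-0.24,"yaw":0,"jaw":0.8},{"dx":-0.072,"dy":-0.081,"dz":-0.24,"yaw":0,"jaw":0.8}]}}

```text
clock: 3.7
eef_pos: [430.2, -63.6, 71.5]
tool_rot: [3.142, 0.001, 0.134]
force: [0.2, 0.5, 1.1]
width: 68.4
gripper_force: 0.0
```

```bash
python3 snap.py wD
```

```text
[431.4 -63.6  72.8] [ 3.141e+00 -2.000e-03  1.340e-01] 68.5 3.75
```

View pics/wD.png

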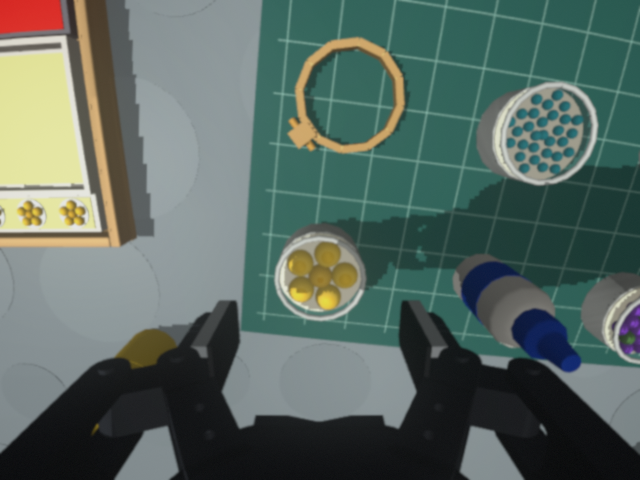

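The yellow tin's lid is centred between the fingers at (321,277). The yellow bottle, at lower left, is clear of the outer linkage. I'll descend and grip.

Call:
{"api": "arm_command", "payload": {"deltas": [{"dx":0,"dy":0,"dz":-0.02,"yaw":0,"jaw":0.8},{"dx":0,"dy":0,"dz":-0.04,"yaw":0,"jaw":0.8},{"dx":0,"dy":0,"dz":-0.054,"yaw":0,"jaw":0.8},{"dx":0,"dy":0,"dz":-0.054,"yaw":0,"jaw":0.8},{"dx":0,"dy":0,"dz":-0.054,"yaw":0,"jaw":0.4},{"dx":0,"dy":0,"dz":-0.054,"yaw":0,"jaw":0.4},{"dx":0,"dy":0,"dz":-0.054,"yaw":0,"jaw":0.4},{"dx":0,"dy":0,"dz":-0.054,"yaw":0,"jaw":0.4},{"dx":0,"dy":0,"dz":-0.054,"yaw":0,"jaw":0.4},{"dx":0,"dy":0,"dz":-0.054,"yaw":0,"jaw":0.4}]}}

```text
clock: 4.75
eef_pos: [432.9, -64.2, 20.0]
tool_rot: [3.138, -0.005, 0.135]
force: [0.1, -1.2, 10.0]
width: 47.7
gripper_force: 62.5
```

It is gripped at 62 N, with about 10 N of upward reaction as the pads swung forward. I'll lift, check, and carry it toward the yellow cell.

Call:
{"api": "arm_command", "payload": {"deltas": [{"dx":0,"dy":0,"dz":0.02,"yaw":0,"jaw":0.4},{"dx":0,"dy":0,"dz":0.05,"yaw":0,"jaw":0.4},{"dx":0,"dy":0,"dz":0.083,"yaw":0,"jaw":0.4},{"dx":0.02,"dy":0.04,"dz":0.083,"yaw":0,"jaw":0.4},{"dx":0.04,"dy":0.08,"dz":0.083,"yaw":0,"jaw":0.4},{"dx":0.05,"dy":0.12,"dz":0.083,"yaw":0,"jaw":0.4},{"dx":0.06,"dy":0.15,"dz":0.083,"yaw":0,"jaw":0.4},{"dx":0.061,"dy":0.177,"dz":0.083,"yaw":0,"jaw":0.4},{"dx":0.061,"dy":0.177,"dz":0.083,"yaw":0,"jaw":0.4},{"dx":0.061,"dy":0.177,"dz":0.083,"yaw":0,"jaw":0.4}]}}

```text
clock: 5.75
eef_pos: [491.9, 114.2, 101.8]
tool_rot: [3.14, -0.002, 0.137]
force: [-0.9, -0.6, -0.8]
width: 47.6
gripper_force: 62.0
```

```bash
python3 snap.py wE; python3 m3.py wE
```

```text
[491.8 113.1 101.4] [ 3.14e+00 -1.00e-03  1.35e-01] 47.5 5.8
c_yel rect centre [499.9 112.6] [46.6 65.8] 4.7 centroid px [322.9 237.8]
c_rust rect centre [478.4 198.4] [65.7 67.9] 8.2 centroid px [197.3 251.2]
c_vio rect centre [581.3 212.3] [55.6 60.2] 6.5 centroid px [182.5  90.7]
cup rect centre [594.8 127. ] [33.4 36.3] 7.9 centroid px [321.6  87.1]
```

View pics/wE.png

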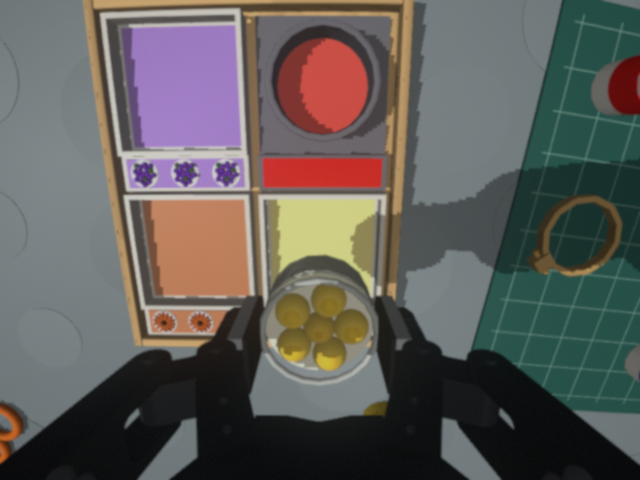

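The tin hangs level in the jaws at (319,327) over the yellow cell. The new cell measurements agree with the targets. I'll lower it gently and watch the force.

Call:
{"api": "arm_command", "payload": {"deltas": [{"dx":0,"dy":0,"dz":-0.03,"yaw":0,"jaw":0.4},{"dx":0,"dy":0,"dz":-0.055,"yaw":0,"jaw":0.4},{"dx":0,"dy":0,"dz":-0.065,"yaw":0,"jaw":0.4},{"dx":0,"dy":0,"dz":-0.07,"yaw":0,"jaw":0.4},{"dx":0,"dy":0,"dz":-0.073,"yaw":0,"jaw":0.4},{"dx":0,"dy":0,"dz":-0.075,"yaw":0,"jaw":0.4},{"dx":0,"dy":0,"dz":-0.075,"yaw":0,"jaw":0.4},{"dx":0,"dy":0,"dz":-0.075,"yaw":0,"jaw":0.4}]}}

```text
clock: 6.6
eef_pos: [492.0, 114.0, 26.1]
tool_rot: [3.141, -0.001, 0.135]
force: [-0.7, -0.8, 3.2]
width: 47.8
gripper_force: 62.2
```

The tin touches the floor at TCP z 26 with about 3 to 4 N. Releasing, rising, and going to hover over rust.

Call:
{"api": "arm_command", "payload": {"deltas": [{"dx":0,"dy":0,"dz":-0.0005,"yaw":0,"jaw":0.72},{"dx":0,"dy":0,"dz":0,"yaw":0,"jaw":0.72},{"dx":0,"dy":0,"dz":0,"yaw":0,"jaw":0.72},{"dx":0,"dy":0,"dz":0,"yaw":0,"jaw":0.72},{"dx":0,"dy":0,"dz":0.03,"yaw":0,"jaw":0.72},{"dx":0,"dy":0,"dz":0.07,"yaw":0,"jaw":0.72},{"dx":0,"dy":0,"dz":0.12,"yaw":0,"jaw":0.8},{"dx":0,"dy":0,"dz":0.17,"yaw":0,"jaw":0.8}]}}

```text
clock: 7.4
eef_pos: [490.8, 114.1, 196.8]
tool_rot: [-3.141, 0.001, 0.136]
force: [2.3, -0.0, -0.0]
width: 68.3
gripper_force: 0.0
```

```bash
python3 snap.py wF
```

```text
[495.  116.4 204.1] [-3.14  -0.011  0.136] 68.5 7.45
```

View pics/wF.png

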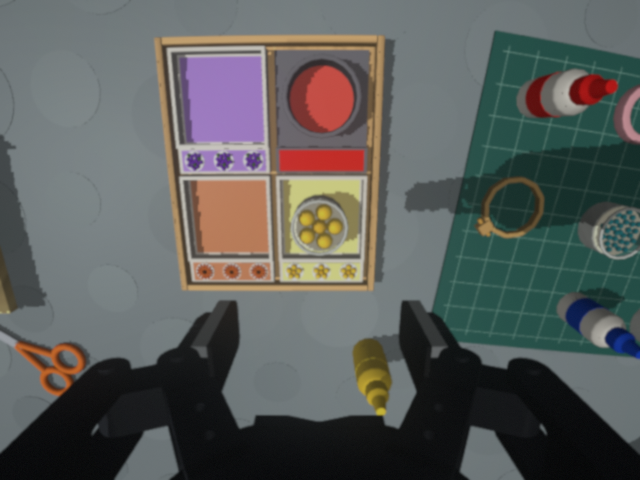

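The yellow tin sits flat in its cell at (319,224), released. On to the rust tin.

Call:
{"api": "arm_command", "payload": {"deltas": [{"dx":0.038,"dy":-0.38,"dz":0,"yaw":0,"jaw":0.8},{"dx":0.038,"dy":-0.38,"dz":0,"yaw":0,"jaw":0.8},{"dx":0.038,"dy":-0.38,"dz":0,"yaw":0,"jaw":0.8},{"dx":0.038,"dy":-0.38,"dz":0,"yaw":0,"jaw":0.8},{"dx":0.038,"dy":-0.38,"dz":0,"yaw":0,"jaw":0.8},{"dx":0.038,"dy":-0.38,"dz":0,"yaw":0,"jaw":0.8},{"dx":0.038,"dy":-0.38,"dz":0,"yaw":0,"jaw":0.8},{"dx":0.038,"dy":-0.38,"dz":0,"yaw":0,"jaw":0.8},{"dx":0.038,"dy":-0.38,"dz":0,"yaw":0,"jaw":0.8},{"dx":0.038,"dy":-0.38,"dz":-0.05,"yaw":0,"jaw":0.8},{"dx":0.038,"dy":-0.38,"dz":-0.1,"yaw":0,"jaw":0.8},{"dx":0.038,"dy":-0.38,"dz":-0.12,"yaw":0,"jaw":0.8},{"dx":0.038,"dy":-0.38,"dz":-0.125,"yaw":0,"jaw":0.8},{"dx":0.038,"dy":-0.38,"dz":-0.125,"yaw":0,"jaw":0.8},{"dx":0.038,"dy":-0.38,"dz":-0.125,"yaw":0,"jaw":0.8},{"dx":0.038,"dy":-0.38,"dz":-0.125,"yaw":0,"jaw":0.8}]}}

```text
clock: 9.05
eef_pos: [530.8, -266.0, 72.1]
tool_rot: [3.14, -0.003, 0.136]
force: [-0.4, -0.8, -0.3]
width: 68.4
gripper_force: 0.0
```

```bash
python3 snap.py wG
cat > chk.py <<'E'
from m2 import *
n,k,x,y,z=sys.argv[1:]; z=float(z); V=load(n); c=proj(V[0],(float(x),float(y),z)); u,m,_=blob(V,c,40,*HUE[k]); print(k,u.round(1),m,onplane(V[0],u,z)[:2].round(1))
E
python3 chk.py wG rust 529.3 -267 32
```

```text
[ 530.5 -266.2   71.9] [ 3.14e+00 -2.00e-03  1.35e-01] 68.3 9.1
rust [322.2 278.5] 3031 [ 530.6 -267.7]
```

Call:
{"api": "arm_command", "payload": {"deltas": [{"dx":0,"dy":-0.001,"dz":-0.02,"yaw":0,"jaw":0.8},{"dx":0,"dy":-0.001,"dz":-0.04,"yaw":0,"jaw":0.8},{"dx":0,"dy":-0.001,"dz":-0.054,"yaw":0,"jaw":0.8},{"dx":0,"dy":-0.001,"dz":-0.054,"yaw":0,"jaw":0.8},{"dx":0,"dy":-0.001,"dz":-0.054,"yaw":0,"jaw":0.4},{"dx":0,"dy":-0.001,"dz":-0.054,"yaw":0,"jaw":0.4},{"dx":0,"dy":-0.001,"dz":-0.054,"yaw":0,"jaw":0.4},{"dx":0,"dy":-0.001,"dz":-0.054,"yaw":0,"jaw":0.4},{"dx":0,"dy":-0.001,"dz":-0.054,"yaw":0,"jaw":0.4},{"dx":0,"dy":-0.001,"dz":-0.054,"yaw":0,"jaw":0.4},{"dx":0,"dy":-0.001,"dz":-0.02,"yaw":0,"jaw":0.4},{"dx":0,"dy":-0.001,"dz":0.02,"yaw":0,"jaw":0.4},{"dx":0,"dy":-0.001,"dz":0.06,"yaw":0,"jaw":0.4},{"dx":0,"dy":-0.001,"dz":0.1,"yaw":0,"jaw":0.4},{"dx":0,"dy":-0.001,"dz":0.1,"yaw":0,"jaw":0.4},{"dx":0,"dy":-0.001,"dz":0.1,"yaw":0,"jaw":0.4}]}}

```text
clock: 10.7
eef_pos: [529.6, -267.3, 171.2]
tool_rot: [3.14, -0.001, 0.135]
force: [0.1, 0.3, -1.5]
width: 47.7
gripper_force: 62.1
```

Rust is held, so I'll carry it to its cell.

Call:
{"api": "arm_command", "payload": {"deltas": [{"dx":-0.049,"dy":0.466,"dz":0,"yaw":0,"jaw":0.4},{"dx":-0.049,"dy":0.466,"dz":0,"yaw":0,"jaw":0.4},{"dx":-0.049,"dy":0.466,"dz":0,"yaw":0,"jaw":0.4},{"dx":-0.049,"dy":0.466,"dz":0,"yaw":0,"jaw":0.4},{"dx":-0.049,"dy":0.466,"dz":0,"yaw":0,"jaw":0.4},{"dx":-0.049,"dy":0.466,"dz":0,"yaw":0,"jaw":0.4},{"dx":-0.049,"dy":0.466,"dz":0,"yaw":0,"jaw":0.4},{"dx":-0.049,"dy":0.466,"dz":0,"yaw":0,"jaw":0.4},{"dx":-0.049,"dy":0.466,"dz":0,"yaw":0,"jaw":0.4},{"dx":-0.049,"dy":0.466,"dz":0,"yaw":0,"jaw":0.4},{"dx":-0.049,"dy":0.466,"dz":0,"yaw":0,"jaw":0.4},{"dx":-0.049,"dy":0.466,"dz":-0.03,"yaw":0,"jaw":0.4},{"dx":-0.049,"dy":0.466,"dz":-0.07,"yaw":0,"jaw":0.4},{"dx":-0.049,"dy":0.466,"dz":-0.1,"yaw":0,"jaw":0.4},{"dx":-0.049,"dy":0.466,"dz":-0.12,"yaw":0,"jaw":0.4},{"dx":-0.049,"dy":0.466,"dz":-0.12,"yaw":0,"jaw":0.4},{"dx":-0.049,"dy":0.466,"dz":-0.12,"yaw":0,"jaw":0.4},{"dx":-0.049,"dy":0.466,"dz":-0.12,"yaw":0,"jaw":0.4}]}}

```text
clock: 12.5
eef_pos: [481.2, 198.8, 51.1]
tool_rot: [-3.141, -0.001, 0.135]
force: [-0.4, 0.4, 0.7]
width: 48.0
gripper_force: 62.2
```

Call:
{"api": "arm_command", "payload": {"deltas": [{"dx":0,"dy":0,"dz":-0.012,"yaw":0,"jaw":0.4},{"dx":0,"dy":0,"dz":-0.019,"yaw":0,"jaw":0.4},{"dx":0,"dy":0,"dz":-0.023,"yaw":0,"jaw":0.4},{"dx":0,"dy":0,"dz":-0.025,"yaw":0,"jaw":0.4},{"dx":0,"dy":0,"dz":-0.025,"yaw":0,"jaw":0.4},{"dx":0,"dy":0,"dz":-0.025,"yaw":0,"jaw":0.4}]}}

```text
clock: 13.1
eef_pos: [480.5, 199.3, 25.4]
tool_rot: [-3.142, -0.0, 0.136]
force: [0.7, 0.7, -0.4]
width: 47.9
gripper_force: 62.2
```

No contact yet at 25.4, so I'll lower a few millimetres more.

Call:
{"api": "arm_command", "payload": {"deltas": [{"dx":0,"dy":0,"dz":-0.001,"yaw":0,"jaw":0.4},{"dx":0,"dy":0,"dz":-0.002,"yaw":0,"jaw":0.4},{"dx":0,"dy":0,"dz":-0.002,"yaw":0,"jaw":0.4},{"dx":0,"dy":0,"dz":-0.002,"yaw":0,"jaw":0.4}]}}

```text
clock: 13.5
eef_pos: [480.7, 199.2, 23.6]
tool_rot: [3.142, -0.001, 0.136]
force: [-0.3, -0.1, 3.3]
width: 48.2
gripper_force: 62.6
```

Contact at 3.3 N. Releasing, rising, then going over to the violet tin.

Call:
{"api": "arm_command", "payload": {"deltas": [{"dx":0,"dy":0,"dz":0,"yaw":0,"jaw":0.72},{"dx":0,"dy":0,"dz":0,"yaw":0,"jaw":0.72},{"dx":0,"dy":0,"dz":0,"yaw":0,"jaw":0.72},{"dx":0,"dy":0,"dz":0,"yaw":0,"jaw":0.72},{"dx":0,"dy":0,"dz":0.03,"yaw":0,"jaw":0.72},{"dx":0,"dy":0,"dz":0.07,"yaw":0,"jaw":0.72},{"dx":0,"dy":0,"dz":0.12,"yaw":0,"jaw":0.8},{"dx":0,"dy":0,"dz":0.17,"yaw":0,"jaw":0.8},{"dx":0,"dy":0,"dz":0.17,"yaw":0,"jaw":0.8}]}}

```text
clock: 14.4
eef_pos: [483.8, 201.7, 199.3]
tool_rot: [-3.138, -0.011, 0.135]
force: [0.5, 0.3, 0.7]
width: 68.3
gripper_force: 0.0
```

```bash
python3 snap.py wH; python3 chk.py wH rust 480.5 198.5 37;python3 chk.py wH yellow 492 113 37
```

```text
[482.4 200.2 196.5] [-3.14  -0.007  0.135] 68.4 14.45
rust [323.3 230.4] 2864 [481.  198.4]
yellow [418.2 233.4] 1108 [489.8 115. ]
```

View pics/wH.png

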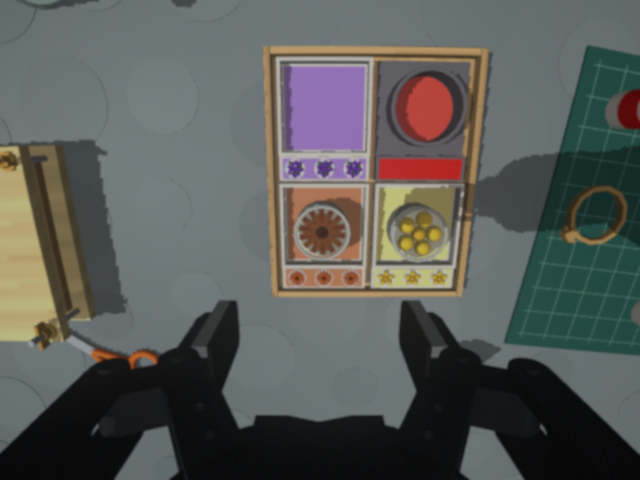

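The rust tin (323,232) and yellow tin (418,232) both sit flat and centred in their cells. Next is violet.

Call:
{"api": "arm_command", "payload": {"deltas": [{"dx":-0.056,"dy":-0.464,"dz":0,"yaw":0,"jaw":0.8},{"dx":-0.056,"dy":-0.464,"dz":0,"yaw":0,"jaw":0.8},{"dx":-0.056,"dy":-0.464,"dz":0,"yaw":0,"jaw":0.8},{"dx":-0.056,"dy":-0.464,"dz":0,"yaw":0,"jaw":0.8},{"dx":-0.056,"dy":-0.464,"dz":0,"yaw":0,"jaw":0.8},{"dx":-0.056,"dy":-0.464,"dz":0,"yaw":0,"jaw":0.8},{"dx":-0.056,"dy":-0.464,"dz":0,"yaw":0,"jaw":0.8},{"dx":-0.056,"dy":-0.464,"dz":0,"yaw":0,"jaw":0.8},{"dx":-0.056,"dy":-0.464,"dz":0,"yaw":0,"jaw":0.8},{"dx":-0.056,"dy":-0.464,"dz":0,"yaw":0,"jaw":0.8},{"dx":-0.056,"dy":-0.464,"dz":0,"yaw":0,"jaw":0.8},{"dx":-0.056,"dy":-0.464,"dz":-0.05,"yaw":0,"jaw":0.8},{"dx":-0.056,"dy":-0.464,"dz":-0.1,"yaw":0,"jaw":0.8},{"dx":-0.056,"dy":-0.464,"dz":-0.12,"yaw":0,"jaw":0.8},{"dx":-0.056,"dy":-0.464,"dz":-0.12,"yaw":0,"jaw":0.8},{"dx":-0.056,"dy":-0.464,"dz":-0.12,"yaw":0,"jaw":0.8},{"dx":-0.056,"dy":-0.464,"dz":-0.12,"yaw":0,"jaw":0.8}]}}

```text
clock: 16.15
eef_pos: [425.6, -264.5, 74.5]
tool_rot: [3.141, -0.002, 0.137]
force: [-0.8, -0.0, -0.1]
width: 68.1
gripper_force: 0.0
```

```bash
python3 snap.py wI; python3 chk.py wI violet 425.2 -265 32
```

```text
[ 425.6 -264.9   74.7] [ 3.14e+00 -2.00e-03  1.36e-01] 68.7 16.2
violet [321.3 275.9] 2273 [ 426.  -265.5]
```

Aligned within 1 mm, so I'll descend, grip and lift.

Call:
{"api": "arm_command", "payload": {"deltas": [{"dx":0,"dy":0,"dz":-0.02,"yaw":0,"jaw":0.8},{"dx":0,"dy":0,"dz":-0.04,"yaw":0,"jaw":0.8},{"dx":0,"dy":0,"dz":-0.057,"yaw":0,"jaw":0.8},{"dx":0,"dy":0,"dz":-0.057,"yaw":0,"jaw":0.8},{"dx":0,"dy":0,"dz":-0.057,"yaw":0,"jaw":0.4},{"dx":0,"dy":0,"dz":-0.057,"yaw":0,"jaw":0.4},{"dx":0,"dy":0,"dz":-0.057,"yaw":0,"jaw":0.4},{"dx":0,"dy":0,"dz":-0.057,"yaw":0,"jaw":0.4},{"dx":0,"dy":0,"dz":-0.057,"yaw":0,"jaw":0.4},{"dx":0,"dy":0,"dz":-0.057,"yaw":0,"jaw":0.4},{"dx":0,"dy":0,"dz":-0.02,"yaw":0,"jaw":0.4},{"dx":0,"dy":0,"dz":0.02,"yaw":0,"jaw":0.4},{"dx":0,"dy":0,"dz":0.06,"yaw":0,"jaw":0.4},{"dx":0,"dy":0,"dz":0.1,"yaw":0,"jaw":0.4},{"dx":0,"dy":0,"dz":0.1,"yaw":0,"jaw":0.4},{"dx":0,"dy":0,"dz":0.1,"yaw":0,"jaw":0.4}]}}

```text
clock: 17.8
eef_pos: [424.8, -265.6, 174.8]
tool_rot: [3.139, -0.002, 0.135]
force: [0.6, -0.3, -0.8]
width: 47.9
gripper_force: 62.1
```

Call:
{"api": "arm_command", "payload": {"deltas": [{"dx":0.159,"dy":0.477,"dz":0,"yaw":0,"jaw":0.4},{"dx":0.159,"dy":0.477,"dz":0,"yaw":0,"jaw":0.4},{"dx":0.159,"dy":0.477,"dz":0,"yaw":0,"jaw":0.4},{"dx":0.159,"dy":0.477,"dz":0,"yaw":0,"jaw":0.4},{"dx":0.159,"dy":0.477,"dz":0,"yaw":0,"jaw":0.4},{"dx":0.159,"dy":0.477,"dz":0,"yaw":0,"jaw":0.4},{"dx":0.159,"dy":0.477,"dz":0,"yaw":0,"jaw":0.4},{"dx":0.159,"dy":0.477,"dz":0,"yaw":0,"jaw":0.4},{"dx":0.159,"dy":0.477,"dz":0,"yaw":0,"jaw":0.4},{"dx":0.159,"dy":0.477,"dz":0,"yaw":0,"jaw":0.4},{"dx":0.159,"dy":0.477,"dz":0,"yaw":0,"jaw":0.4},{"dx":0.159,"dy":0.477,"dz":0,"yaw":0,"jaw":0.4},{"dx":0.159,"dy":0.477,"dz":-0.03,"yaw":0,"jaw":0.4},{"dx":0.159,"dy":0.477,"dz":-0.07,"yaw":0,"jaw":0.4},{"dx":0.159,"dy":0.477,"dz":-0.1,"yaw":0,"jaw":0.4},{"dx":0.159,"dy":0.477,"dz":-0.123,"yaw":0,"jaw":0.4},{"dx":0.159,"dy":0.477,"dz":-0.123,"yaw":0,"jaw":0.4},{"dx":0.159,"dy":0.477,"dz":-0.123,"yaw":0,"jaw":0.4},{"dx":0.159,"dy":0.477,"dz":-0.123,"yaw":0,"jaw":0.4}]}}

```text
clock: 19.7
eef_pos: [584.3, 211.8, 51.6]
tool_rot: [-3.141, -0.002, 0.135]
force: [-0.2, -0.4, 1.0]
width: 47.9
gripper_force: 62.2
```

Call:
{"api": "arm_command", "payload": {"deltas": [{"dx":0,"dy":0,"dz":-0.012,"yaw":0,"jaw":0.4},{"dx":0,"dy":0,"dz":-0.019,"yaw":0,"jaw":0.4},{"dx":0,"dy":0,"dz":-0.023,"yaw":0,"jaw":0.4},{"dx":0,"dy":0,"dz":-0.024,"yaw":0,"jaw":0.4},{"dx":0,"dy":0,"dz":-0.025,"yaw":0,"jaw":0.4},{"dx":0,"dy":0,"dz":-0.025,"yaw":0,"jaw":0.4},{"dx":0,"dy":0,"dz":-0.025,"yaw":0,"jaw":0.4}]}}

```text
clock: 20.4
eef_pos: [583.7, 212.3, 25.5]
tool_rot: [-3.141, -0.0, 0.136]
force: [-0.4, 0.5, -0.2]
width: 47.6
gripper_force: 62.2
```

Call:
{"api": "arm_command", "payload": {"deltas": [{"dx":0,"dy":0,"dz":-0.001,"yaw":0,"jaw":0.4},{"dx":0,"dy":0,"dz":-0.002,"yaw":0,"jaw":0.4},{"dx":0,"dy":0,"dz":-0.002,"yaw":0,"jaw":0.4},{"dx":0,"dy":0,"dz":-0.002,"yaw":0,"jaw":0.4}]}}

```text
clock: 20.8
eef_pos: [583.7, 212.3, 24.1]
tool_rot: [3.141, -0.001, 0.136]
force: [-0.9, -0.8, 6.0]
width: 47.8
gripper_force: 63.1
```

Contact at 6 N. Releasing, rising, then hovering over the glue at (626,-62), high because of the bottle.

Call:
{"api": "arm_command", "payload": {"deltas": [{"dx":0,"dy":0,"dz":0,"yaw":0,"jaw":0.72},{"dx":0,"dy":0,"dz":0,"yaw":0,"jaw":0.72},{"dx":0,"dy":0,"dz":0,"yaw":0,"jaw":0.72},{"dx":0,"dy":0,"dz":0,"yaw":0,"jaw":0.72},{"dx":0,"dy":0,"dz":0.03,"yaw":0,"jaw":0.72},{"dx":0,"dy":0,"dz":0.07,"yaw":0,"jaw":0.72},{"dx":0,"dy":0,"dz":0.12,"yaw":0,"jaw":0.72},{"dx":0,"dy":0,"dz":0.15,"yaw":0,"jaw":0.72},{"dx":0.042,"dy":-0.275,"dz":0.15,"yaw":0,"jaw":0.72},{"dx":0.042,"dy":-0.275,"dz":0.15,"yaw":0,"jaw":0.72},{"dx":0.042,"dy":-0.275,"dz":0.15,"yaw":0,"jaw":0.72},{"dx":0.042,"dy":-0.275,"dz":0.15,"yaw":0,"jaw":0.72},{"dx":0.042,"dy":-0.275,"dz":0.15,"yaw":0,"jaw":0.72},{"dx":0.042,"dy":-0.275,"dz":0.15,"yaw":0,"jaw":0.72},{"dx":0.042,"dy":-0.275,"dz":0.15,"yaw":0,"jaw":0.72},{"dx":0.042,"dy":-0.275,"dz":0.15,"yaw":0,"jaw":0.72},{"dx":0.042,"dy":-0.275,"dz":0.15,"yaw":0,"jaw":0.72}]}}

```text
clock: 22.5
eef_pos: [625.4, -60.8, 173.4]
tool_rot: [-3.14, -0.0, 0.138]
force: [-0.2, -0.7, -0.3]
width: 61.4
gripper_force: 0.0
```

```bash
python3 snap.py wJ; python3 chk.py wJ gluecap 626 -62 75
```

```text
[625.4 -60.6 173.5] [-3.14  -0.     0.139] 61.2 22.55
gluecap [319.8 234.4] 701 [634.  -59.8]
```

View pics/wJ.png

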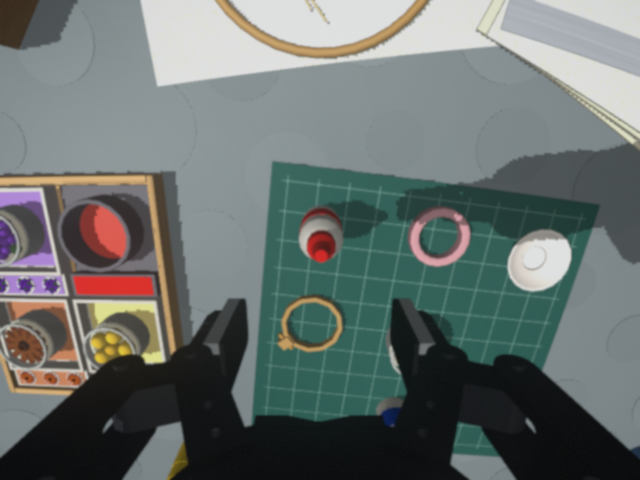

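The glue cap at (321,245) is centred between the fingers, and the violet tin is in its cell at the left. I'll descend to z≈33 and grip the glue.

Call:
{"api": "arm_command", "payload": {"deltas": [{"dx":0.001,"dy":-0.001,"dz":-0.04,"yaw":0,"jaw":0.72},{"dx":0.001,"dy":-0.001,"dz":-0.07,"yaw":0,"jaw":0.72},{"dx":0.001,"dy":-0.001,"dz":-0.1,"yaw":0,"jaw":0.72},{"dx":0.001,"dy":-0.001,"dz":-0.125,"yaw":0,"jaw":0.72},{"dx":0.001,"dy":-0.001,"dz":-0.139,"yaw":0,"jaw":0.72},{"dx":0.001,"dy":-0.001,"dz":-0.139,"yaw":0,"jaw":0.72},{"dx":0.001,"dy":-0.001,"dz":-0.139,"yaw":0,"jaw":0.2},{"dx":0.001,"dy":-0.001,"dz":-0.139,"yaw":0,"jaw":0.2},{"dx":0.001,"dy":-0.001,"dz":-0.139,"yaw":0,"jaw":0.2},{"dx":0.001,"dy":-0.001,"dz":-0.139,"yaw":0,"jaw":0.2},{"dx":0.001,"dy":-0.001,"dz":-0.139,"yaw":0,"jaw":0.2},{"dx":0.001,"dy":-0.001,"dz":-0.139,"yaw":0,"jaw":0.2}]}}

```text
clock: 23.75
eef_pos: [627.8, -63.3, 36.0]
tool_rot: [-3.142, -0.003, 0.136]
force: [-0.2, 1.4, 5.9]
width: 32.3
gripper_force: 59.4
```

Call:
{"api": "arm_command", "payload": {"deltas": [{"dx":0,"dy":0,"dz":0.03,"yaw":0,"jaw":0.2},{"dx":0,"dy":0,"dz":0.07,"yaw":0,"jaw":0.2},{"dx":0,"dy":0,"dz":0.1,"yaw":0,"jaw":0.2},{"dx":-0.008,"dy":0.05,"dz":0.1,"yaw":0,"jaw":0.2},{"dx":-0.016,"dy":0.1,"dz":0.1,"yaw":0,"jaw":0.2},{"dx":-0.024,"dy":0.145,"dz":0.1,"yaw":0,"jaw":0.2},{"dx":-0.031,"dy":0.189,"dz":0.1,"yaw":0,"jaw":0.2},{"dx":-0.031,"dy":0.189,"dz":0.1,"yaw":0,"jaw":0.2},{"dx":-0.031,"dy":0.189,"dz":0.1,"yaw":0,"jaw":0.2},{"dx":-0.031,"dy":0.189,"dz":0.1,"yaw":0,"jaw":0.2}]}}

```text
clock: 24.75
eef_pos: [595.8, 123.3, 134.3]
tool_rot: [3.14, 0.0, 0.134]
force: [1.3, 0.9, 0.0]
width: 32.5
gripper_force: 59.6
```

```bash
python3 snap.py wK; python3 m3.py wK
```

```text
[595.9 122.9 134.2] [3.14  0.    0.133] 32.2 24.8Traceback (most recent call last):
  File "m3.py", line 6, in <module>
    nn,lab,st,ce=cv2.connectedComponentsWithStats(m); i=1+st[1:,4].argmax()
                                                          ~~~~~~~~~~~~~~~^^
ValueError: attempt to get argmax of an empty sequence
```

View pics/wK.png

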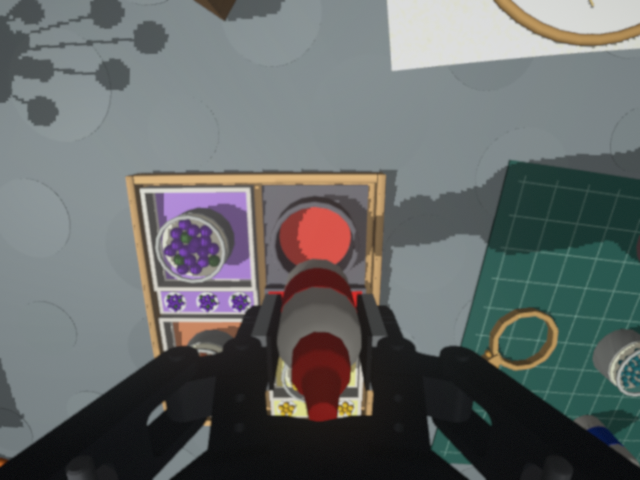

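The bottle hangs upright at (320,340) between the fingers, and the cup is at (316,236) with the violet tin in its cell at (190,250). The TCP is 4 mm short in y, so I'll correct that and lower.

Call:
{"api": "arm_command", "payload": {"deltas": [{"dx":-0.001,"dy":0.004,"dz":0,"yaw":0,"jaw":0.2},{"dx":-0.001,"dy":0.004,"dz":-0.03,"yaw":0,"jaw":0.2},{"dx":-0.001,"dy":0.004,"dz":-0.055,"yaw":0,"jaw":0.2},{"dx":-0.001,"dy":0.004,"dz":-0.075,"yaw":0,"jaw":0.2},{"dx":-0.001,"dy":0.004,"dz":-0.085,"yaw":0,"jaw":0.2},{"dx":-0.001,"dy":0.004,"dz":-0.09,"yaw":0,"jaw":0.2},{"dx":-0.001,"dy":0.004,"dz":-0.091,"yaw":0,"jaw":0.2},{"dx":-0.001,"dy":0.004,"dz":-0.091,"yaw":0,"jaw":0.2},{"dx":-0.001,"dy":0.004,"dz":-0.091,"yaw":0,"jaw":0.2}]}}

```text
clock: 25.7
eef_pos: [595.2, 129.3, 44.2]
tool_rot: [-3.141, -0.002, 0.135]
force: [0.2, -0.6, 0.1]
width: 32.0
gripper_force: 59.6
```

Call:
{"api": "arm_command", "payload": {"deltas": [{"dx":0,"dy":-0.0015,"dz":-0.001,"yaw":0,"jaw":0.2},{"dx":0,"dy":-0.0015,"dz":-0.002,"yaw":0,"jaw":0.2},{"dx":0,"dy":-0.0015,"dz":-0.003,"yaw":0,"jaw":0.2},{"dx":0,"dy":-0.0015,"dz":-0.0035,"yaw":0,"jaw":0.2},{"dx":0,"dy":-0.0015,"dz":-0.0035,"yaw":0,"jaw":0.2},{"dx":0,"dy":-0.0015,"dz":-0.0035,"yaw":0,"jaw":0.2}]}}

```text
clock: 26.3
eef_pos: [595.2, 127.5, 41.9]
tool_rot: [3.14, -0.002, 0.135]
force: [-2.2, -1.4, 12.5]
width: 32.3
gripper_force: 61.1
```

Firm contact at z 41.9, which is the expected floor height. I'll ease off 1 mm, release and rise.

Call:
{"api": "arm_command", "payload": {"deltas": [{"dx":0,"dy":0,"dz":0.001,"yaw":0,"jaw":0.2},{"dx":0,"dy":0,"dz":0.001,"yaw":0,"jaw":0.6},{"dx":0,"dy":0,"dz":0.001,"yaw":0,"jaw":0.65},{"dx":0,"dy":0,"dz":0.001,"yaw":0,"jaw":0.65},{"dx":0,"dy":0,"dz":0.001,"yaw":0,"jaw":0.65},{"dx":0,"dy":0,"dz":0.001,"yaw":0,"jaw":0.65},{"dx":0,"dy":0,"dz":0.02,"yaw":0,"jaw":0.65},{"dx":0,"dy":0,"dz":0.05,"yaw":0,"jaw":0.65},{"dx":0,"dy":0,"dz":0.09,"yaw":0,"jaw":0.65},{"dx":0,"dy":0,"dz":0.13,"yaw":0,"jaw":0.65},{"dx":0,"dy":0,"dz":0.17,"yaw":0,"jaw":0.65},{"dx":-0.1,"dy":-0.1,"dz":0.25,"yaw":0,"jaw":0.65},{"dx":-0.1,"dy":-0.1,"dz":0.25,"yaw":0,"jaw":0.65},{"dx":-0.1,"dy":-0.1,"dz":0.25,"yaw":0,"jaw":0.65},{"dx":-0.1,"dy":-0.1,"dz":0.25,"yaw":0,"jaw":0.65},{"dx":-0.1,"dy":-0.1,"dz":0.25,"yaw":0,"jaw":0.65},{"dx":-0.1,"dy":-0.1,"dz":0.25,"yaw":0,"jaw":0.65}]}}

```text
clock: 28.0
eef_pos: [495.2, 28.3, 289.7]
tool_rot: [-3.141, -0.001, 0.136]
force: [-0.1, -0.6, 0.6]
width: 55.7
gripper_force: 0.0
```

```bash
python3 snap.py wL; for a in "violet 584 212.5 37" "rust 480.8 198.5 37" "yellow 492 113 37" "gluecap 595 127 84" "beads 522 -165.5 32"; do python3 chk.py wL $a; done
```

```text
[495.2  28.8 289.3] [-3.14  -0.     0.137] 55.6 28.05
violet [165.4 101.1] 1784 [584.1 203.5]
rust [168.2 200.3] 2269 [478.8 197.7]
yellow [242.1 211.7] 719 [476.8 113.8]
gluecap [241.5 100.2] 939 [591.6 113.6]
beads [490.4 205.4] 3560 [ 522.  -165.5]
```

View pics/wL.png

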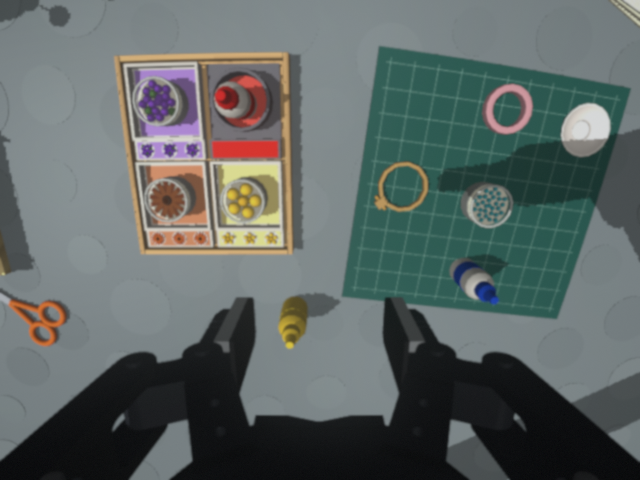

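All four are in place: violet tin (157,101), rust (167,200), yellow (243,199), and glue upright in the cup (232,99). The beads (488,204) and lotion (475,282) haven't moved. One last numeric check by ray before I hand in.

Run:
```python
from m2 import *
P=load('wL')[0]
for k,u,z in (('violet',(158,102),38),('rust',(168,200),38),('yellow',(243,200),38),('glue tip',(220,95),99),('glue tip z',(225,97),85),('lotion tip',(488,294),92),('beads',(489,205),33)): print(k,onplane(P,u,z)[:2].round(1))
s=read_state(); print(s['clock'],s['gripper_force']); print(finish_job())
```

```text
violet [582.2 210.8]
rust [479.4 197.6]
yellow [490.5 113.6]
glue tip [592.6 129.5]
glue tip z [592.4 128.7]
lotion tip [ 437.2 -158.3]
beads [ 522.3 -163.2]
28.05 0.0
the job is handed in; nothing more can be done
None
```

The job is handed in at 28 s: the last measurements put all three flower tins in their matching cells and the glue upright in the cup, each within about 4 mm of centre, with the bead tin and lotion bottle left standing; the hand-in returned no verdict.

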